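# Space the slats of a plant-stand top

### The job

Hold the hooked wooden spacer over the first loose slat and draw that slat towards the screwed-down one until the spacer's thick leg just meets it; then step along and draw the second loose slat up to the first in the same way. Both gaps should be equal, the 40 mm the spacer sets. Leave the spacer standing on its feet over the second slat.

Things in the scene. Friction and masses are not known exactly. Their poses are not given: they have to be found in the camera images.
- spacer_grip (a point): Loose wood spacer, 160 g, on its feet. Point: in the handle (50 x 26 y, 67-117 mm up), 94 mm above the feet; grip from above across y. Under a 12 mm bridge hang two 55 mm legs, 60 long in x: thick leg 28 to 52 mm towards -y from the point, thin lip 28 to 38 mm towards +y; 56 mm slot between. In use its +y is the slats' +y. It starts under 45 deg from that. The sanding block is low, on a solid flat base.
- fixed_slat (a point): Centre of the slat with four screw heads, fixed in a wood frame 246 x 350 mm on the bench. Pale slats: 206 x, 40 y, 22 mm thick, undersides 18 mm and tops 40 mm above bench; open bench beneath and between. Frame rails 44 mm high, 101 mm from the slats' middle in x; far cross rail 30 mm high, 306 mm off in +y. +y: across the slats, towards the loose ones.
- slat1_mid (a point): Centre of the first loose slat, next to the screwed one; same size and axes. It only slides along y in grooves (about 3 N) and stays where left. It starts too far off. Drawn by the lip until the thick leg touches the screwed slat, it is 80 mm from it centre to centre (40 mm gap).
- slat2_mid (a point): Centre of the second loose slat, beyond the first; same size, axes and sliding. It should end 80 mm, centre to centre, from the first (40 mm gap). The first slides too if the thick leg is pushed on against it.
Things that resemble listed ones, but are neither listed nor needed, are in the scene too. Leave any blue look-alike of the part that bears spacer_grip alone.

How it is judged:
By the outcome, as a careful person would: the job done as asked, in the order asked, and still so for the second after the job is handed in, with the robot touching nothing.
It also fails if it takes over 51 s, if anything falls off the work surface, if the arm or the gripper's body presses on something with over 40 N, if the wrist force passes 120 N, or if a joint passes its speed limit or range.

### The arm

A 6-joint arm with a two-finger parallel gripper is mounted at the origin on the work surface. World frame = base frame: x ahead of the robot, y to its left, z up, the work surface at z = 0. Lengths are in mm, angles in rad, forces in N, time in s.
With the tool pointing down it reaches from about 300 to 775 mm from the base axis. Payload 14.6 kg.
Tool frame: the origin (TCP) lies on the centre line of the jaws, within the pads' length; the fingertips stand 8 mm ahead of it and the grasp point (between the pads) lies 11 mm behind it; z points along the fingers, y is the direction in which the jaws open and shut (so a half turn about z gives the same grasp; the last joint's range is limited). The gripper opens to 94 mm and grips with 3 to 60 N. Pads are 16 mm wide; open, the fingers measure 119 mm over their backs; the gripper's body (75 mm by 177 mm) begins 78 mm behind the grasp point.
Start: joints at [-1.295, 0.3, 1.521, -0, 1.321, -0.067], TCP at [184.862, -517.992, 213.446] pointing down, gripper open.
Joint ranges: [-3.03, 3.03], [-0.79, 2.21], [0.23, 2.52], [-1.04, 4.18], [0, 3.07], [-2.55, 2.55]. Speed limits (rad/s): [2.22, 2.22, 2.57, 3.14, 3.14, 3.14].

### API

Orientations are given as [roll, pitch, yaw] about the fixed x, y, z axes, in that order (R = Rz(yaw) Ry(pitch) Rx(roll)).
In Python, from cell import read_state, cams, manip gives the robot as it stands.
- The arm moves only by the shell command python3 -m handwheel 'ROWS' [OPENING] [FORCE]. ROWS is JSON, a list of rows, each a list of 4 numbers: the shift along the tool's x, y, z in m, then the turn about the tool's z in degrees. In form: [[dx, dy, dz, turn], ...]. A call has 1 to 5 rows; each row is the pose to reach, as a shift and turn from the pose measured when the call began, along the tool's axes at that moment; what a row does not reach only later rows make up. A row lasts 1/8 s, in which the tool goes at most 62.5 mm and 10.7 degrees, less where a joint would pass 70% of its speed; a pose out of reach is approached as far as the arm can. A call with a gripper value outside its range is refused whole. OPENING is the closure, from 0 (fully open) to 1 (shut), set as the call begins (- or left out, the last holds). The fingers move at their own pace and stop on an object; FORCE is the grip in N (left out, the last holds). Time passes only in rows, so rows that repeat a pose let the fingers close. It gives the time, the measured TCP pose, the force and the opening at its end, in the units of the state.
- read_state(): the state, without advancing time (a new reading comes with each control period).
- cams.camera(name): name is "scene" or "side" or "wrist"; returns the picture (384x512x3 uint8, red, green, blue); there is no depth.
- cams.get_calibration(name): a dict with "vertical_fov" (degrees; the focal length in pixels is half the picture's height over the tangent of half this angle, whatever the lens; pixels are square), "cx", "cy" (the principal point, pixels), "R" (3x3) and "t" (3): a world point X has camera coordinates R X + t. Camera axes: x right, y down, z forward; pixel columns grow to the right and rows downward; lengths in mm; the calibration is good to about 2 mm. A picture is of the moment at which its call begins: read the wrist's pose just before it. get_calibration takes no time and is no camera call; for the wrist camera it gives the pose at the moment of the call.
- manip.sign_off(): hands the job in, once; it reports no verdict.
The state is a dict: "clock": time; "joints": joint angles; "qd": joint speeds; "effort": joint torques, N m; "eef_pos": TCP position; "eef_rot": TCP orientation; "wrist_force": force on the tool from outside, world axes, zero at the start; "moment": the same for the moment, N m; "finger_gap": finger opening in mm.
Only numpy, scipy, OpenCV 4.12 (cv2) and the standard library are available. Lean on these libraries where they do the work, as an engineer would, in place of code of your own. Each camera call takes 0.05 s, during which the arm holds its last target. There are 200 camera calls.

## Working session

There is one attempt and no reset: what is moved stays moved. The work goes in short steps, Python scripts to look and compute and a shell command to move; the robot and the scene stay as the last step left them, time stands still between calls to the robot, and variables do not carry over. Pictures are saved under pics/ and viewed, about 8 in all and at most 12, crops included, and the job is handed in when it is done.

```bash
mkdir -p pics; cat > h.py <<'E'
import numpy as np, cv2
from cell import read_state, cams, manip
def cal(n):
    c=cams.get_calibration(n); f=192/np.tan(np.radians(c["vertical_fov"])/2)
    return f,c["cx"],c["cy"],np.array(c["R"]),np.array(c["t"])
def onplane(C,uv,z):
    f,cx,cy,R,t=C; d=R.T@np.array([(uv[0]-cx)/f,(uv[1]-cy)/f,1]); o=-R.T@t
    return o+d*(z-o[2])/d[2]
def proj(C,X):
    f,cx,cy,R,t=C; p=R@np.array(X,float)+t; return np.array([cx+f*p[0]/p[2],cy+f*p[1]/p[2]])
def snap(n,name):
    C=cal(n); im=cams.camera(n); cv2.imwrite(f"pics/{name}.png",cv2.cvtColor(im,cv2.COLOR_RGB2BGR)); return C,im
E
python3 - <<'E'
from h import *
ims=[]
for n in("scene","side","wrist"):
    C,im=snap(n,n+"0"); print(n,C)
    ims.append(im)
a=cv2.imread("pics/scene0.png");b=cv2.imread("pics/side0.png");
cv2.imwrite("pics/both0.png",cv2.resize(np.vstack([a,b]),(800,600)) if 0 else cv2.resize(np.hstack([a,b]),(800,300)))
print(read_state())
E
```

```text
scene (np.float64(406.7195070243942), 254.9532017399444, 189.7056230906241, array([[ 0.67832892,  0.73464211, -0.01307092],
       [ 0.45110823, -0.43043913, -0.78180785],
       [-0.5799752 ,  0.52442647, -0.62338242]]), array([-404.8779727 , -142.44546922, 1552.7487054 ]))
side (np.float64(403.6300195101286), 256.6643401667558, 186.08237192572872, array([[ 0.99966592, -0.02402423,  0.00953365],
       [-0.00400538, -0.5083888 , -0.86111833],
       [ 0.02553451,  0.86079246, -0.50831518]]), array([-497.02840899,  121.41023009,  986.67744813]))
wrist (np.float64(266.98005811767445), 252.88690644183552, 198.83687190317175, array([[ 3.35973256e-01, -9.41871374e-01, -5.34074862e-04],
       [-9.10410169e-01, -3.24896014e-01,  2.56116973e-01],
       [-2.41402764e-01, -8.55622261e-02, -9.66645649e-01]]), array([-550.16547465,  -25.95915933,  389.58670189]))
{'clock': 0.15, 'joints': array([-1.29461595e+00,  3.00347604e-01,  1.52145659e+00, -7.56070295e-06,
        1.32068192e+00, -6.65793548e-02]), 'qd': array([-0.002004  , -0.00085262, -0.00164716,  0.00029381,  0.00136886,
        0.00033036]), 'effort': array([ 1.12125264e-03, -5.31959009e+01, -3.52821779e+01,  7.08704232e-02,
        2.36516405e-02, -4.59146202e-05]), 'eef_pos': array([ 184.80045865, -517.81483723,  213.00673072]), 'eef_rot': array([-3.14070069e+00, -5.21341289e-05,  3.42761581e-01]), 'wrist_force': array([ 0.27838346, -0.22921609,  0.36998954]), 'moment': array([0.00291218, 0.00187297, 0.0004454 ]), 'finger_gap': 94.06727254679993}
```

View pics/scene0.png

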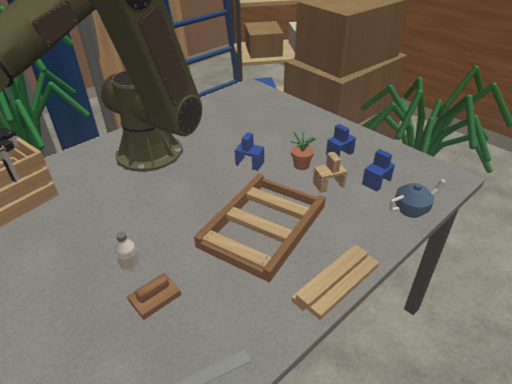

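View pics/side0.png

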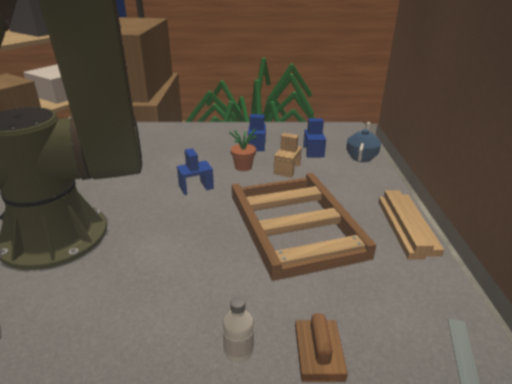

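```bash
python3 - <<'E'
import cv2,numpy as np
a=cv2.imread("pics/scene0.png")[120:280,190:360];b=cv2.imread("pics/side0.png")[120:280,220:390]
f=lambda i:cv2.resize(i,(800,753),interpolation=cv2.INTER_CUBIC)
cv2.imwrite("pics/c1.png",cv2.resize(a,(637,600),interpolation=cv2.INTER_CUBIC)); cv2.imwrite("pics/c2.png",cv2.resize(b,(637,600),interpolation=cv2.INTER_CUBIC))
E
```

```text
(no output)
```

View pics/c1.png

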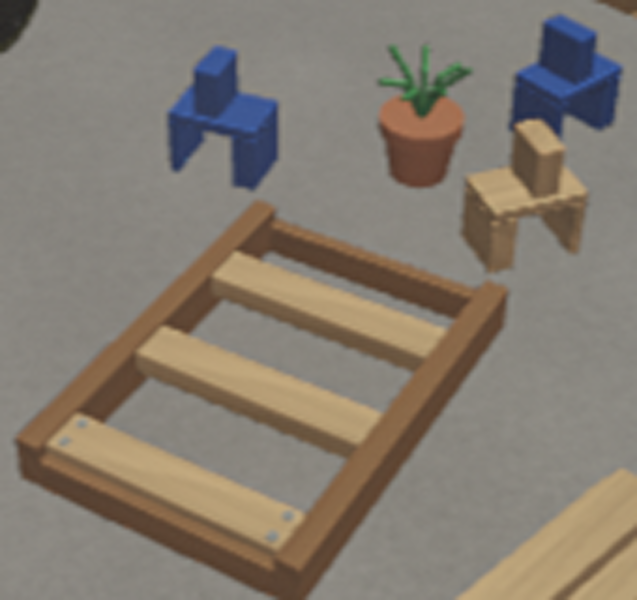

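View pics/c2.png

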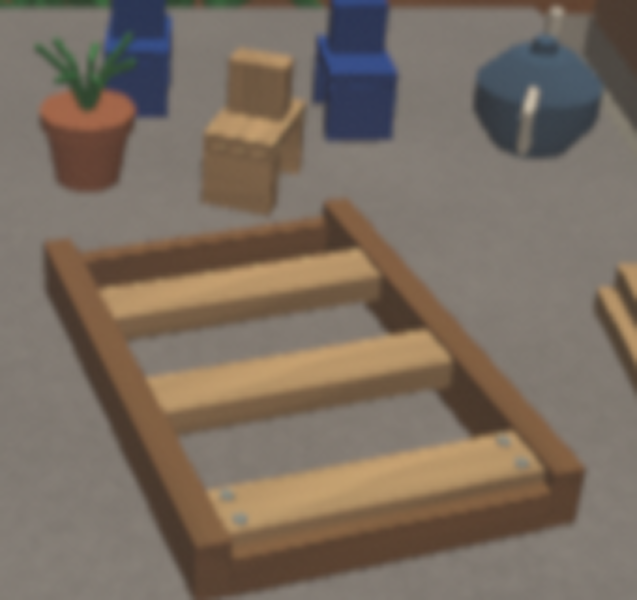

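```bash
cat >> h.py <<'E'
CS={n:None for n in("scene","side")}
OFF={"scene":(190,120),"side":(220,120)}
def cp(n,uv,z):
    C=cal(n); return onplane(C,(OFF[n][0]+uv[0]/3.747,OFF[n][1]+uv[1]/3.75),z)[:2]
E
python3 - <<'E'
from h import *
np.set_printoptions(precision=1,suppress=True)
S={"fix":(40,[(82,423),(64,441),(271,537),(288,516)],[(227,495),(240,519),(522,463),(503,440)]),
"s1":(40,[(166,326),(137,350),(360,442),(382,415)],[(149,378),(163,408),(452,360),(428,330)]),
"s2":(40,[(239,252),(213,276),(425,358),(448,332)],[(101,290),(115,320),(380,278),(362,250)]),
"frame":(44,[(260,202),(18,443),(300,568),(507,292)],[(46,242),(195,545),(580,470),(345,200)]),
"handle":(117,[(516,122),(540,119),(563,153),(540,163)],[(228,57),(242,48),(294,57),(288,68)]),
"bridge":(67,[(465,186),(512,213),(587,187)],[(208,133),(277,144),(305,101)])}
for k,(z,a,b) in S.items():
    for n,l in(("scene",a),("side",b)):
        P=np.array([cp(n,p,z) for p in l]); print(k,n,P.mean(0),"\n",P.ravel())
        if k=="fix": d=P[2:].mean(0)-P[:2].mean(0); print(np.degrees(np.arctan2(d[1],d[0])))
E
```

```text
fix scene [ 634.  -103.3] 
 [ 544.2 -116.6  550.  -138.1  723.8  -90.3  718.   -68.3]
15.454242148610996
fix side [ 635.9 -102.1] 
 [ 546.2 -116.1  552.  -137.2  725.8  -88.7  719.6  -66.3]
15.80248922691361
s1 scene [602.2  10.8] 
 [503.    1.9 509.3 -33.8 702.3  21.2 694.   53.9]
s1 side [604.7  11.2] 
 [504.4   1.2 512.2 -31.3 705.6  19.5 696.5  55.4]
s2 scene [573.2 117.4] 
 [472.5 110.4 481.5  72.4 673.4 125.2 665.3 161.7]
s2 side [574.7 116. ] 
 [473.6 108.6 483.1  69.8 674.6 123.  667.6 162.6]
frame scene [599.   34.2] 
 [ 436.1  169.4  531.5 -166.3  759.8  -97.3  668.5  231.1]
frame side [594.8  34.5] 
 [ 433.1  169.3  524.8 -163.2  757.  -100.7  664.6  232.4]
handle scene [607.9 336.9] 
 [577.2 342.8 588.6 361.5 634.9 334.4 630.8 308.8]
handle side [606.9 341.9] 
 [578.5 342.8 591.5 361.4 632.6 342.7 625.2 320.6]
bridge scene [608.9 319.1] 
 [566.1 294.2 619.8 293.2 640.7 370. ]
bridge side [608.1 317.8] 
 [561.3 304.2 615.4 284.1 647.6 365.1]
```

```bash
cat >> h.py <<'E'
def togo(x,y,z,yawdeg):
    s=read_state(); p=s["eef_pos"]; r=s["eef_rot"]
    from scipy.spatial.transform import Rotation as Ro
    R=Ro.from_euler("xyz",r).as_matrix(); d=R.T@(np.array([x,y,z])-p)/1000
    yaw=np.degrees(np.arctan2(R[1,0],R[0,0])); t=(yaw-yawdeg+180)%360-180
    print("at",p.round(1),"yaw",round(yaw,2),"go",d.round(4),"turn",round(t,2),"F",s["wrist_force"].round(1),"gap",round(s["finger_gap"],1),"t",round(s["clock"],2))
E
python3 - <<'E'
from h import *
np.set_printoptions(precision=1,suppress=True)
for n,uv,z,l in(("side",(358,5),117,"blueR top"),("side",(328,138),0,"blueR bot L"),("side",(392,138),0,"blueR bot R"),("scene",(570,45),117,"blueR handle"),
 ("side",(90,185),0,"pot base"),("scene",(420,183),0,"pot base"),("side",(78,45),130,"leaf"),("scene",(425,85),130,"leaf130")): print(l,cp(n,uv,z))
togo(606,341,200,155)
E
```

```text
blueR top [702.5 457.6]
blueR bot L [680.7 429.5]
blueR bot R [739.1 429.2]
blueR handle [528.9 480.6]
pot base [464.9 340.6]
pot base [475.7 341.5]
leaf [456.  337.2]
leaf130 [495.5 314.8]
at [ 184.8 -517.8  213. ] yaw 19.64 go [ 0.7 -0.7  0. ] turn -135.36 F [ 0.3 -0.2  0.4] gap 94.1 t 0.15
```

```bash
python3 -m handwheel '[[0.042,-0.042,-0.01,-10],[0.085,-0.083,-0.02,-20],[0.128,-0.125,-0.02,-30],[0.171,-0.167,-0.02,-40],[0.214,-0.209,-0.02,-50]]' 0.35 40; python3 -c "
from h import *
togo(606,341,220,155)"
```

```text
clock: 0.78
eef_pos: [316.5, -247.3, 233.3]
eef_rot: [-3.141, -0.001, 1.221]
wrist_force: [0.3, -0.7, -0.2]
finger_gap: 61.0
at [ 316.5 -247.3  233.3] yaw 69.95 go [0.6519 0.0702 0.0137] turn -85.05 F [ 0.3 -0.7 -0.2] gap 61.0 t 0.78
```

```bash
python3 -m handwheel '[[0.058,0.006,0.001,-9],[0.116,0.012,0.002,-18],[0.174,0.018,0.003,-27],[0.232,0.024,0.004,-36],[0.290,0.030,0.005,-45]]'; python3 -c "
from h import *
togo(606,341,220,155)"
```

```text
clock: 1.4
eef_pos: [444.6, 16.8, 228.4]
eef_rot: [3.141, -0.0, 2.012]
wrist_force: [-0.4, -1.7, 1.2]
finger_gap: 61.3
at [444.6  16.8 228.4] yaw 115.25 go [0.2243 0.2843 0.0087] turn -39.75 F [-0.4 -1.7  1.2] gap 61.3 t 1.4
```

```bash
python3 -m handwheel '[[0.037,0.047,0.0,-8],[0.074,0.094,0,-16],[0.112,0.142,0,-24],[0.150,0.190,0,-32],[0.187,0.237,0,-39.7]]'; python3 -m handwheel '[[0.046,-0.021,0,0],[0.047,-0.021,0,0],[0.047,-0.021,0,0]]';python3 -c "
from h import *
togo(606,341,220,155); snap('wrist','w1')
C=cal('wrist'); print(C[3].T@-C[4])
print(proj(C,[606,341,117]))"
```

```text
clock: 2.02
eef_pos: [579.7, 289.0, 228.3]
eef_rot: [3.141, -0.0, 2.709]
wrist_force: [0.2, -0.0, 0.9]
finger_gap: 61.1
clock: 2.4
eef_pos: [528.4, 289.6, 229.0]
eef_rot: [3.14, 0.001, 2.709]
wrist_force: [0.9, -1.2, 0.9]
finger_gap: 61.2
at [528.4 289.6 229. ] yaw 155.22 go [-0.0489  0.0791  0.0091] turn 0.22 F [ 0.9 -1.2  0.9] gap 61.2 t 2.4
[461.02883428 320.14661073 399.07274615]
[322.44437596 238.90142878]
```

View pics/w1.png

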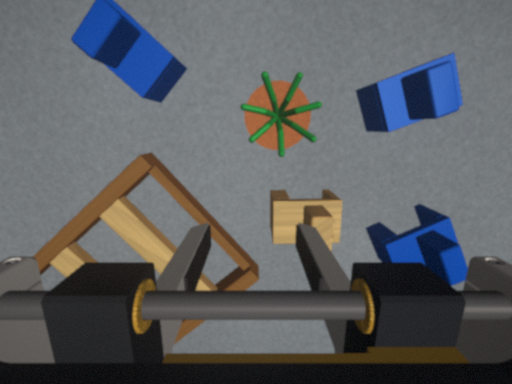

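```bash
python3 - <<'E'
from h import *
C=cal('wrist')
a=np.radians(155.2-180);ux=np.array([np.cos(a),np.sin(a)]);uy=np.array([-ux[1],ux[0]])
for l,uv,z in(("leftfar bridge",(271,201),67),("left near",(273,243),67),("right far",(340,200),67),("rightnear",(340,242),67),("handle farL",(304,206),117),("handle farR",(331,207),117),("handle nearR",(332,246),117)):
    p=onplane(C,uv,z)[:2]; q=p-[606,341]; print(l,p.round(1),"spacer frame",(q@ux).round(1),(q@uy).round(1))
E
python3 -c "
import cv2;i=cv2.imread('pics/w1.png')[170:270,250:380];cv2.imwrite('pics/w1c.png',cv2.resize(i,(780,600),interpolation=cv2.INTER_CUBIC))"
```

```text
leftfar bridge [554.4 303.3] spacer frame -31.1 -55.8
left near [609.3 282.1] spacer frame 27.7 -52.1
right far [590.6 384.7] spacer frame -32.3 33.2
rightnear [645.9 364.5] spacer frame 26.3 38.1
handle farL [560.8 336.6] spacer frame -39.1 -23.0
handle farR [574.4 363.2] spacer frame -38.0 6.9
handle nearR [618.8 347.8] spacer frame 8.8 11.6
```

View pics/w1c.png

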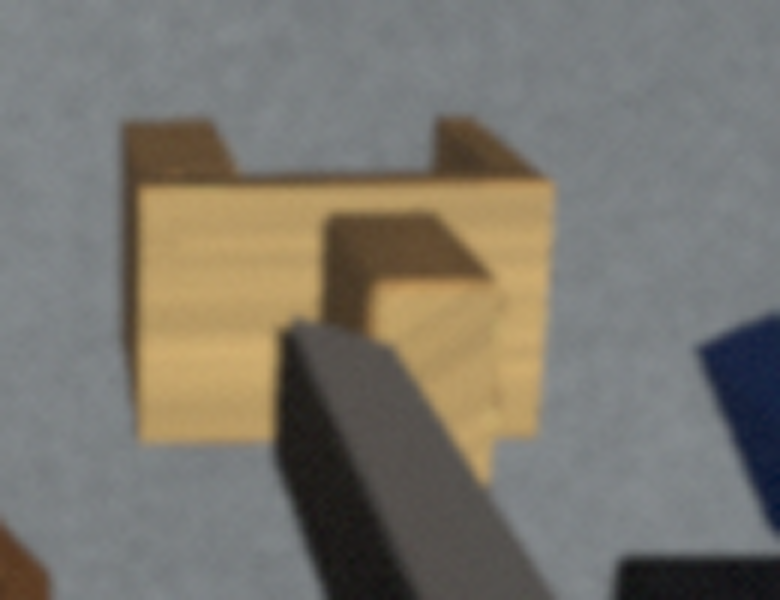

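```bash
python3 - <<'E'
from h import *
C=cal('wrist')
P=np.array([onplane(C,uv,67)[:2] for uv in((273.3,200.3),(342.2,200),(340.5,243),(273.3,243.3))])
H=np.array([onplane(C,uv,117)[:2] for uv in((311.7,217.2),(332.5,216.7))])
print(P.round(1)); 
for a,b in((0,3),(1,2)): d=P[b]-P[a]; print(np.hypot(*d),np.degrees(np.arctan2(d[1],d[0])))
for a,b in((0,1),(3,2)): d=P[b]-P[a]; print(np.hypot(*d),np.degrees(np.arctan2(d[1],d[0]))-90)
a=np.radians(-24);ux=np.array([np.cos(a),np.sin(a)]);uy=np.array([-ux[1],ux[0]])
print("ctr from bridge",P.mean(0)+7*uy,"from handle",H.mean(0)+25*ux)
togo(606,341,180,155.5)
E
```

```text
[[554.8 306.4]
 [591.8 387.2]
 [647.5 364.7]
 [609.8 282.3]]
60.100173729157525 -23.684482060421477
60.15018391100636 -22.046987932278657
88.87673937770285 -24.585177531238116
90.5957650556534 -24.584180982953455
ctr from bridge [603.81702228 341.53858374] from handle [603.97953486 339.94231554]
at [528.7 289.4 229.2] yaw 155.19 go [-0.0485  0.0791  0.0493] turn -0.31 F [ 0.2  0.2 -0.2] gap 61.1 t 2.45
```

```bash
python3 -m handwheel '[[-0.025,0.040,0,-0.8],[-0.047,0.0785,0.0,-0.8],[-0.047,0.0785,0.03,-0.8],[-0.047,0.0785,0.06,-0.8],[-0.047,0.0785,0.06,-0.8]]'; python3 -c "
from h import *
togo(604,341,83,156)"
```

```text
clock: 3.08
eef_pos: [604.3, 340.1, 167.5]
eef_rot: [-3.14, -0.001, 2.722]
wrist_force: [-0.2, -0.5, 0.2]
finger_gap: 61.1
at [604.3 340.1 167.5] yaw 155.93 go [0.0005 0.0008 0.0845] turn -0.07 F [-0.2 -0.5  0.2] gap 61.1 t 3.08
```

```bash
python3 -m handwheel '[[0,0,0.03,0],[0,0.001,0.06,0],[0,0.001,0.0845,0],[0,0.001,0.0845,0],[0,0.001,0.0845,0]]'; python3 -m handwheel '[[0,0,0,0],[0,0,0,0],[0,0,0,0],[0,0,0,0],[0,0,0,0]]' 1 40; python3 -c "
from h import *
togo(604,341,83,156)"
```

```text
clock: 3.7
eef_pos: [605.6, 341.2, 85.5]
eef_rot: [3.14, 0.001, 2.721]
wrist_force: [0.6, -0.2, 0.7]
finger_gap: 61.2
clock: 4.32
eef_pos: [605.5, 341.2, 85.4]
eef_rot: [3.141, 0.001, 2.721]
wrist_force: [0.1, -0.9, 0.8]
finger_gap: 25.9
at [605.5 341.2  85.4] yaw 155.92 go [ 0.0014 -0.0008  0.0024] turn -0.08 F [ 0.1 -0.9  0.8] gap 25.9 t 4.33
```

```bash
python3 -m handwheel '[[0,0,-0.05,0],[0,0,-0.09,0],[-0.020,-0.045,-0.09,-8],[-0.040,-0.090,-0.09,-16],[-0.060,-0.136,-0.09,-24]]'; python3 -m handwheel '[[0,0,0,0]]'; python3 -c "
from h import *
togo(603.5,11,175,195.6)"
```

```text
clock: 4.95
eef_pos: [604.4, 191.0, 175.1]
eef_rot: [3.141, 0.001, -3.138]
wrist_force: [0.1, -0.1, -1.6]
finger_gap: 26.3
clock: 5.08
eef_pos: [604.6, 188.1, 175.2]
eef_rot: [3.141, 0.0, -3.139]
wrist_force: [-0.9, 0.9, -1.2]
finger_gap: 25.6
at [604.6 188.1 175.2] yaw -179.88 go [ 1.400e-03 -1.771e-01  1.000e-04] turn -15.48 F [-0.9  0.9 -1.2] gap 25.6 t 5.08
```

```bash
python3 -m handwheel '[[0,-0.05,0,-5],[0,-0.10,0,-10],[0.001,-0.15,0,-15.5],[0.0015,-0.177,0,-15.5],[0.0015,-0.177,0,-15.5]]'; python3 -c "
from h import *
togo(603.5,11,89,195.6)
snap('scene','s2');snap('side','d2')
a=cv2.imread('pics/scene0.png')
a=cv2.imread('pics/s2.png')[120:280,190:360];b=cv2.imread('pics/d2.png')[120:280,220:390]
cv2.imwrite('pics/c3.png',cv2.resize(np.hstack([a,b]),(800,376),interpolation=cv2.INTER_CUBIC))"
```

```text
clock: 5.7
eef_pos: [603.5, 10.2, 175.0]
eef_rot: [3.141, 0.0, -2.872]
wrist_force: [0.8, 0.3, -1.8]
finger_gap: 25.8
at [603.5  10.2 175. ] yaw -164.54 go [-0.0002  0.0007  0.086 ] turn -0.14 F [ 0.8  0.3 -1.8] gap 25.8 t 5.7
```

View pics/c3.png

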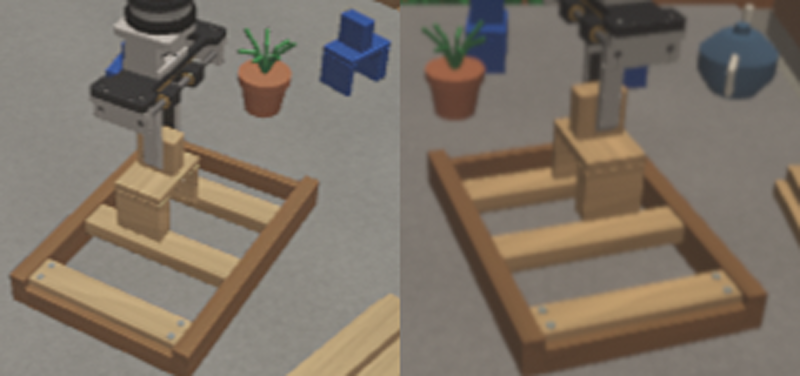

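```bash
python3 -m handwheel '[[0,0,0.03,0],[0,0,0.055,0],[0,0,0.065,0],[0,0,0.075,0],[0,0,0.075,0]]'; python3 -m handwheel '[[0,0,0.006,0],[0,0,0.0105,0],[0,0,0.0105,0],[0,0,0.0105,0]]';  python3 -c "
from h import *
togo(603.5,11,89,195.6)
f=np.array([635,-102.7]);uy=np.array([-.269,.963]);print((read_state()['eef_pos'][:2]-f)@uy)"
```

```text
clock: 6.42
eef_pos: [603.5, 12.4, 99.9]
eef_rot: [3.141, 0.0, -2.869]
wrist_force: [0.7, 0.3, -1.0]
finger_gap: 25.9
clock: 6.92
eef_pos: [603.6, 12.4, 89.6]
eef_rot: [3.141, 0.0, -2.869]
wrist_force: [0.4, -0.0, -2.3]
finger_gap: 26.0
at [603.6  12.4  89.6] yaw -164.39 go [ 0.0005 -0.0013  0.0006] turn 0.01 F [ 0.4 -0.  -2.3] gap 26.0 t 6.92
119.30125717834012
```

```bash
python3 -m handwheel '[[0,-0.008,0,0],[0,-0.016,0,0],[0,-0.024,0,0],[0,-0.032,0,0],[0,-0.039,0,0]]'; python3 -m handwheel '[[0,0,0,0],[0,0,0,0]]'; cat > q.py <<'E'
from h import *
s=read_state();f=np.array([635,-102.7]);uy=np.array([-.269,.963]);ux=np.array([.963,.269])
print("along",((s['eef_pos'][:2]-f)@uy).round(2),"lat",((s['eef_pos'][:2]-f)@ux).round(2),"z",s['eef_pos'][2].round(2),"yaw",np.degrees(s['eef_rot'][2]).round(2),"Fy",(s['wrist_force'][:2]@uy).round(2),"Fz",s['wrist_force'][2].round(1),"M",s['moment'].round(2))
E
python3 q.py
```

```text
clock: 7.55
eef_pos: [614.3, -25.6, 89.6]
eef_rot: [3.141, 0.001, -2.869]
wrist_force: [-0.8, 3.7, -0.7]
finger_gap: 25.8
clock: 7.8
eef_pos: [614.2, -25.9, 89.4]
eef_rot: [3.141, 0.0, -2.869]
wrist_force: [0.5, -0.5, -2.0]
finger_gap: 25.8
along 79.53 lat 0.61 z 89.42 yaw -164.4 Fy -0.66 Fz -2.0 M [ 0.07 -0.11  0.04]
```

```bash
python3 -m handwheel '[[0,-0.001,0,0],[0,-0.002,0,0],[0,-0.003,0,0],[0,-0.004,0,0],[0,-0.005,0,0]]' >/dev/null; python3 q.py; for i in 1; do python3 -m handwheel '[[0,-0.001,0,0],[0,-0.001,0,0]]'>/dev/null; python3 q.py;python3 -m handwheel '[[0,-0.001,0,0],[0,-0.001,0,0]]'>/dev/null; python3 q.py; done
```

```text
along 74.51 lat 0.6 z 89.37 yaw -164.4 Fy 2.34 Fz -1.5 M [ 0.86 -0.03  0.04]
along 73.37 lat 0.58 z 89.39 yaw -164.4 Fy 2.16 Fz -1.9 M [ 0.63 -0.04  0.06]
along 72.29 lat 0.58 z 89.39 yaw -164.41 Fy 2.65 Fz -1.8 M [ 0.63 -0.03  0.03]
```

```bash
python3 -m handwheel '[[0,-0.001,0,0],[0,-0.001,0,0]]'>/dev/null; python3 q.py;python3 -m handwheel '[[0,-0.001,0,0],[0,-0.001,0,0]]'>/dev/null; python3 q.py
```

```text
along 71.18 lat 0.6 z 89.4 yaw -164.41 Fy 2.89 Fz -2.4 M [ 0.77 -0.02  0.04]
along 70.96 lat 0.59 z 89.44 yaw -164.4 Fy 7.96 Fz 0.2 M [1.9  0.37 0.15]
```

```bash
python3 -m handwheel '[[0,-0.0007,0,0],[0,-0.0007,0,0]]'>/dev/null; python3 q.py; python3 -m handwheel '[[0,-0.0005,0,0],[0,-0.0005,0,0]]'>/dev/null; python3 q.py
```

```text
along 70.94 lat 0.61 z 89.48 yaw -164.38 Fy 7.9 Fz -0.9 M [1.66 0.35 0.1 ]
along 70.91 lat 0.6 z 89.51 yaw -164.37 Fy 5.8 Fz -1.6 M [1.44 0.22 0.09]
```

```bash
python3 -m handwheel '[[0,0.004,0,0],[0,0.0075,0,0],[0,0.0075,0,0]]'; python3 q.py;  python3 -m handwheel '[[0,0,-0.02,0],[0,0,-0.045,0],[0,0,-0.07,0],[0,0.02,-0.07,0],[0,0.04,-0.07,0]]'; python3 q.py
```

```text
clock: 10.3
eef_pos: [614.5, -26.9, 89.6]
eef_rot: [3.139, -0.001, -2.869]
wrist_force: [0.1, 1.0, -1.5]
finger_gap: 25.7
along 78.5 lat 0.62 z 89.58 yaw -164.36 Fy 0.89 Fz -1.5 M [ 0.12 -0.08 -0.  ]
clock: 10.92
eef_pos: [602.9, 12.8, 158.6]
eef_rot: [3.138, -0.002, -2.869]
wrist_force: [0.3, 0.6, -1.8]
finger_gap: 26.0
along 119.85 lat 0.18 z 158.57 yaw -164.36 Fy 0.56 Fz -1.8 M [ 0.07 -0.16  0.05]
```

```bash
python3 -m handwheel '[[0,0.03,0,0],[0,0.06,0,0],[0,0.09,0,0],[0,0.107,0,0],[0,0.107,0,0]]'>/dev/null; python3 q.py; python3 - <<'E'
from h import *
snap('scene','s3');snap('side','d3')
a=cv2.imread('pics/s3.png')[120:280,190:360];b=cv2.imread('pics/d3.png')[120:280,220:390]
cv2.imwrite('pics/c4.png',cv2.resize(np.hstack([a,b]),(800,376),interpolation=cv2.INTER_CUBIC))
E
```

```text
along 228.07 lat -0.1 z 158.43 yaw -164.25 Fy -0.32 Fz -0.6 M [ 0.02 -0.12 -0.04]
```

View pics/c4.png

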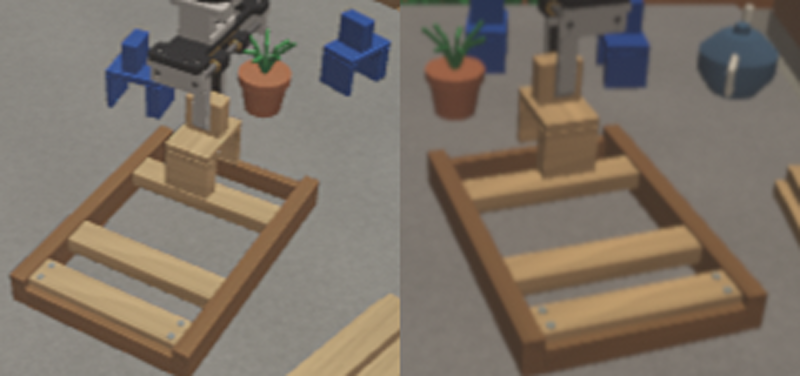

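```bash
python3 -m handwheel '[[0,-0.001,0.02,0.15],[0,-0.001,0.04,0.15],[0,-0.001,0.055,0.15],[0,-0.001,0.069,0.15],[0,-0.001,0.069,0.15]]'>/dev/null; python3 q.py; python3 -m handwheel '[[0,-0.008,0,0],[0,-0.016,0,0],[0,-0.024,0,0],[0,-0.032,0,0],[0,-0.040,0,0]]'>/dev/null; python3 q.py;
```

```text
along 225.57 lat -0.52 z 88.73 yaw -164.52 Fy -0.71 Fz -0.8 M [ 0.12 -0.14 -0.  ]
along 184.97 lat -0.51 z 88.74 yaw -164.53 Fy 3.37 Fz -0.8 M [ 0.95 -0.3   0.07]
```

```bash
python3 -m handwheel '[[0,-0.007,0,-0.14],[0,-0.014,0,-0.14],[0,-0.021,0,-0.14],[0,-0.028,0,-0.14],[0,-0.028,0,-0.14]]'>/dev/null; python3 q.py; python3 -m handwheel '[[0,-0.001,0,0],[0,-0.002,0,0],[0,-0.003,0,0],[0,-0.003,0,0]]'>/dev/null; python3 q.py
```

```text
along 156.24 lat -0.86 z 88.46 yaw -164.42 Fy 0.22 Fz -2.4 M [ 0.1  -0.12 -0.02]
along 153.29 lat -0.98 z 88.33 yaw -164.42 Fy 2.49 Fz -2.9 M [0.71 0.11 0.1 ]
```

```bash
python3 -m handwheel '[[0,-0.001,0,0],[0,-0.0015,0,0],[0,-0.0015,0,0]]'>/dev/null; python3 q.py; python3 -m handwheel '[[0,-0.0005,0,0],[0,-0.0005,0,0]]'>/dev/null; python3 q.py
```

```text
along 151.74 lat -0.98 z 88.35 yaw -164.41 Fy 2.21 Fz -1.4 M [ 0.76 -0.05  0.03]
along 151.2 lat -0.96 z 88.35 yaw -164.41 Fy 2.78 Fz -1.5 M [0.68 0.06 0.06]
```

```bash
python3 -m handwheel '[[0,-0.0003,0,0],[0,-0.0003,0,0]]'>/dev/null; python3 q.py; python3 q.py
```

```text
along 150.97 lat -0.98 z 88.34 yaw -164.41 Fy 4.29 Fz -0.6 M [0.94 0.07 0.07]
along 150.97 lat -0.98 z 88.34 yaw -164.41 Fy 4.29 Fz -0.6 M [0.94 0.07 0.07]
```

```bash
python3 -m handwheel '[[0,0.002,0,0],[0,0.003,0.001,0],[0,0.003,0.002,0],[0,0.003,0.0025,0],[0,0.003,0.0027,0]]'>/dev/null; python3 q.py; python3 -m handwheel '[[0,0,0.0005,0],[0,0,0.0005,0]]'>/dev/null; python3 q.py
```

```text
along 153.91 lat -1.01 z 85.59 yaw -164.42 Fy -0.35 Fz -1.3 M [ 0.11 -0.17 -0.  ]
along 153.96 lat -0.91 z 85.48 yaw -164.42 Fy 1.43 Fz 4.8 M [ 0.17  0.32 -0.07]
```

```bash
python3 -m handwheel '[[0,0,0,0],[0,0,0,0],[0,0,0,0],[0,0,0,0]]' 0.4; python3 q.py; python3 -m handwheel '[[0,0,-0.02,0],[0,0,-0.05,0],[0,0,-0.10,0],[0,0,-0.14,0],[0,0,-0.14,0]]'; python3 -m handwheel '[[-0.04,0.03,-0.04,0],[-0.08,0.06,-0.08,0],[-0.12,0.10,-0.08,0],[-0.16,0.14,-0.08,0],[-0.2,0.18,-0.08,0]]'; python3 - <<'E'
from h import *
snap('scene','s4');snap('side','d4')
b=cv2.imread('pics/s4.png')[120:280,190:360]
cv2.imwrite('pics/c5.png',cv2.resize(b,(637,600),interpolation=cv2.INTER_CUBIC))
b=cv2.imread('pics/d4.png')[120:280,220:390]
cv2.imwrite('pics/c6.png',cv2.resize(b,(637,600),interpolation=cv2.INTER_CUBIC))
E
```

```text
clock: 16.27
eef_pos: [592.7, 45.3, 85.5]
eef_rot: [3.139, -0.004, -2.87]
wrist_force: [-0.9, -0.2, -0.2]
finger_gap: 56.0
along 153.92 lat -0.91 z 85.46 yaw -164.41 Fy 0.07 Fz -0.2 M [ 0.1  -0.1  -0.04]
clock: 16.9
eef_pos: [594.4, 45.1, 228.6]
eef_rot: [3.14, 0.001, -2.87]
wrist_force: [0.8, 0.4, 0.2]
finger_gap: 56.4
clock: 17.52
eef_pos: [732.0, 257.5, 308.2]
eef_rot: [3.14, -0.001, -2.868]
wrist_force: [-0.1, -0.3, 0.2]
finger_gap: 56.1
```

View pics/c6.png

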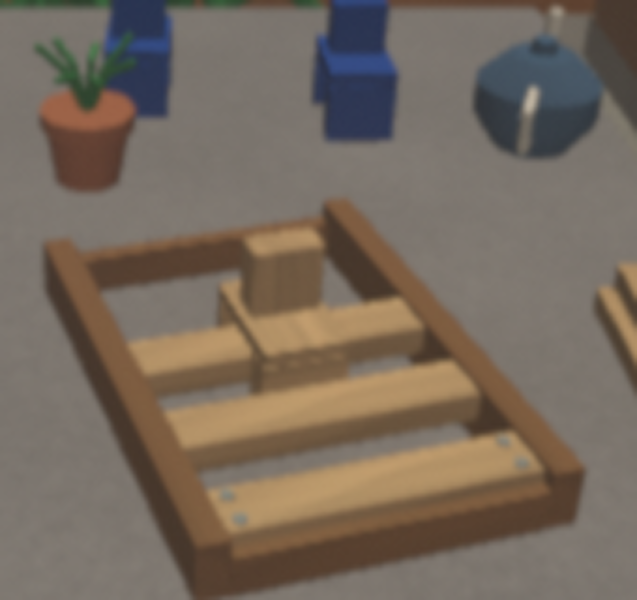

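View pics/c5.png

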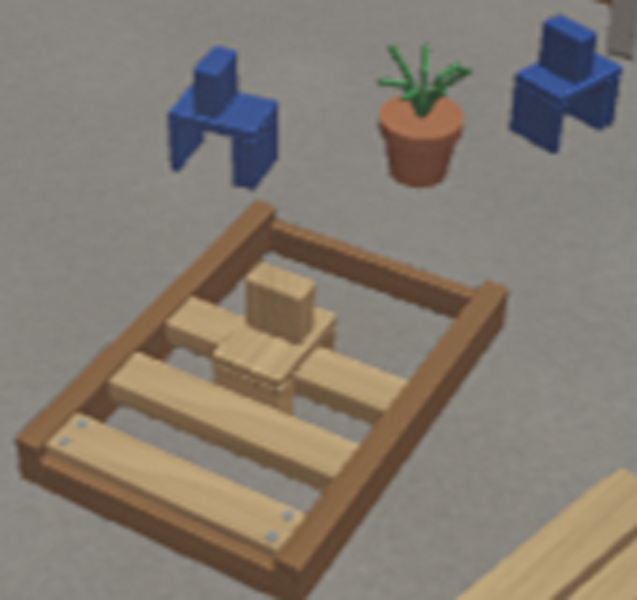

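```bash
python3 - <<'E'
from h import *
f=np.array([635,-102.7]);uy=np.array([-.269,.963])
for l,n,p in(("s1","side",[(163,412),(178,447),(482,392),(463,362)]),("s2","side",[(130,345),(144,376),(426,327),(407,299)]),("s1","scene",[(137,353),(109,379),(334,472),(358,446)]),("s2","scene",[(190,298),(165,322),(387,409),(409,381)])):
    P=np.array([cp(n,q,40) for q in p]); print(l,n,(P.mean(0)-f)@uy)
E
```

```text
s1 side 78.7355764136087
s2 side 157.060171210289
s1 scene 79.95391424424481
s2 scene 159.30174508022384
```

```bash
python3 -c "
from h import *
manip.sign_off(); print(read_state()['clock'])"
```

```text
the job is handed in; nothing more can be done
the job is handed in; nothing more can be done
```

The job is handed in. Both loose slats were drawn up in order with the spacer, and the spacer was left standing on its feet over the second slat. It took about 18 s of the 51 s allowed, and the gripper was clear of everything at the end.

- **First slat:** I drew it until the thick leg met the screwed slat. The contact was clear: the force rose from about 3 N to 8 N and the arm stopped.
- **Second slat:** I stopped it 80.0 mm further along by the arm's own position. The force had just started to rise, from 2.8 N to 4.3 N, so contact there was light.
- **Spacer:** I backed it off 3 mm from contact, so its thick leg no longer touches the first slat. I then lowered it onto its feet and let go.

In the last pictures I measured the slats by eye from the screwed one, centre to centre:

| Slat | Target (mm) | Side view (mm) | Scene view (mm) |
|---|---|---|---|
| First | 80 | 78.7 | 80.0 |
| Second | 160 | 157.1 | 159.3 |

The two views disagree by 1 to 2 mm. That is about how well the camera can be read, so I relied on the contact and position readings. In the side view the second gap comes out about 1.7 mm under 40 mm. No check failed outright. One sideways move above the spacer went the wrong way early on and was corrected before the grasp; nothing was touched.

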